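# Close filled tins on the treadle press

## Task

Close the tins: stand every tin that is on the bench upright in a nest of the carrier on its parking marks, slide the carrier along the bench, without lifting it, onto the marks under the press, and push the pedal right down to its stop so that all the lids are pressed home together. Let the pedal come up, slide the carrier back onto its parking marks, stand the closed tins upright in the blue tray, and leave everything else on the bench where it is.

Things in the scene. Friction and masses are not known exactly. Their poses are not given: they have to be found in the camera images.
- tin1: upright round steel tin, 64 mm across, 68 mm high to its rim, about 0.22 kg; may be absent. Origin: centre of its underside, z up its axis. Its lid, a steel plug 54 mm across, sits loosely in the mouth and at first stands 6 to 8 mm above the rim. Grip the tin by its wall. Yaw is meaningless
- lid1 (a joint): how far the lid of tin1 has been pushed down into it, in m: 0 stands 8 mm proud of the rim, 0.008 is flush with the rim. About 2.5 N moves it and it stays where it is left
- tin2: upright round steel tin, 64 mm across, 68 mm high to its rim, about 0.22 kg; may be absent. Origin: centre of its underside, z up its axis. Its lid, a steel plug 54 mm across, sits loosely in the mouth and at first stands 6 to 8 mm above the rim. Grip the tin by its wall. Yaw is meaningless
- lid2 (a joint): how far the lid of tin2 has been pushed down into it, in m: 0 stands 8 mm proud of the rim, 0.008 is flush with the rim. About 2.5 N moves it and it stays where it is left
- tin3: upright round steel tin, 64 mm across, 68 mm high to its rim, about 0.22 kg; may be absent. Origin: centre of its underside, z up its axis. Its lid, a steel plug 54 mm across, sits loosely in the mouth and at first stands 6 to 8 mm above the rim. Grip the tin by its wall. Yaw is meaningless
- lid3 (a joint): how far the lid of tin3 has been pushed down into it, in m: 0 stands 8 mm proud of the rim, 0.008 is flush with the rim. About 2.5 N moves it and it stays where it is left
- carrier: loose aluminium carrier: open tray 78 mm (x) by 228 mm (y), 0.4 kg, with a straight black handle out of its +y end. Three nests in a row along y, centred at y = -75, 0 and +75 mm, each 72 mm square inside; walls 3 mm, floor 4 mm thick, wall tops 26 mm above the bench. Origin: centre of the underside, on the bench
- carrier_grip (a point): grip point on the carrier's handle, 178 mm from the carrier's centre along its +y and 28 mm above the bench. The handle is a bar 14 mm wide (x) and 14 mm high running along y from 114 to 220 mm, with free space above, beside and beneath it
- park: the parking marks: four painted yellow corners on the bench, fixed, that frame the carrier where it is loaded and unloaded. Origin: their centre at bench height; the carrier belongs there with the same x and y axes
- press: blue bench closing press, fixed, open to the robot (-x) and to both sides; column 105 mm behind the origin (+x); the head, 100 mm wide (y), overhangs the marks from 222 mm above the bench, reaching 335 mm. Origin: centre of its four painted yellow corner marks on the bench, under the centre of the platen; the carrier belongs there with the same x and y axes
- platen_face (a point): centre of the underside of the press's flat steel platen, 86 mm (x) by 238 mm (y); 101 mm above the bench when up, comes down 28.5 mm in proportion to the pedal, where it is just above the rims of tins standing in the carrier
- pedal (a joint): angle of the treadle pedal, rad: 0 up, 0.30 down at its stop. It drives the press's platen through a linkage under the bench (0.095 m per rad). Sprung: it rises by itself when let go. At the pad it takes about 5 N to start and about 18 N at the stop with three tins under the platen
- pedal_pad (a point): middle of the rubber pad on the pedal's upper face, where to press straight down. The plate is 84 mm wide (y). The hinge is 105 mm away on the press side (+x), along y, 22 mm above the bench; the pad end, towards the robot, slopes up by 0.32 rad when up, nearly level (0.02 rad) at the stop, where this point is about 31 mm above the bench
- tray: blue despatch tray, fixed, 250 mm (x) by 180 mm (y) outside, 22 mm high, walls and floor 5 mm thick. Origin: centre of its underside, on the bench
- lid_stack: bystander, leave alone: stack of six larger tin lids, 80 mm across and 42 mm high, behind the carrier
- die_ring: bystander, leave alone: dark steel die ring, 110 mm across and 22 mm high, behind the carrier
- spare_lid: bystander, leave alone: single larger lid, 90 mm across and 7 mm high, lying behind the carrier
- oil_can: bystander, leave alone: brass oil can, 68 mm across, 165 mm high over its spout, on the right
- bolt_pot: bystander, leave alone: dark steel pot, 80 mm across and 60 mm high, beside the press on the right
There are look-alikes about, which are no part of the job. What is shaped like the part that bears pedal but turquoise is not meant.

How it is judged:
On the way, in this order (a step that is already met when the one before it is completed fails the run):
1. all the tins stand upright in the carrier's nests, the carrier on its parking marks (x of tin1 in the frame of carrier between -0.02 and 0.02 m and y of tin1 in the frame of carrier between -0.1 and 0.1 m and z of each of tin1, tin2, tin3 in the frame of carrier below 0.014 m and angle between each of tin1, tin2, tin3's own z axis and vertical below 0.12 rad and x of tin2 in the frame of carrier between -0.02 and 0.02 m and y of tin2 in the frame of carrier between -0.1 and 0.1 m and x of tin3 in the frame of carrier between -0.02 and 0.02 m and y of tin3 in the frame of carrier between -0.1 and 0.1 m and x of carrier in the frame of park between -0.015 and 0.015 m and y of carrier in the frame of park between -0.015 and 0.015 m and angle between the x axis of carrier and the x axis of park, either way round below 0.12 rad), for 0.2 s.
2. the carrier with all the tins is on the marks under the press, the pedal still up (x of tin1 in the frame of carrier between -0.02 and 0.02 m and y of tin1 in the frame of carrier between -0.1 and 0.1 m and z of each of tin1, tin2, tin3 in the frame of carrier below 0.014 m and angle between each of tin1, tin2, tin3's own z axis and vertical below 0.12 rad and x of tin2 in the frame of carrier between -0.02 and 0.02 m and y of tin2 in the frame of carrier between -0.1 and 0.1 m and x of tin3 in the frame of carrier between -0.02 and 0.02 m and y of tin3 in the frame of carrier between -0.1 and 0.1 m and x of carrier in the frame of press between -0.015 and 0.015 m and y of carrier in the frame of press between -0.015 and 0.015 m and angle between the x axis of carrier and the x axis of press, either way round below 0.12 rad and value of joint pedal below 0.05 rad and linear speed of carrier below 0.02 m/s), for 0.2 s.
3. the pedal is down at its stop with the tins under the platen, and all the lids are home (x of tin1 in the frame of carrier between -0.02 and 0.02 m and y of tin1 in the frame of carrier between -0.1 and 0.1 m and z of each of tin1, tin2, tin3 in the frame of carrier below 0.014 m and angle between each of tin1, tin2, tin3's own z axis and vertical below 0.12 rad and x of tin2 in the frame of carrier between -0.02 and 0.02 m and y of tin2 in the frame of carrier between -0.1 and 0.1 m and x of tin3 in the frame of carrier between -0.02 and 0.02 m and y of tin3 in the frame of carrier between -0.1 and 0.1 m and x of carrier in the frame of press between -0.015 and 0.015 m and y of carrier in the frame of press between -0.015 and 0.015 m and angle between the x axis of carrier and the x axis of press, either way round below 0.12 rad and value of joint each of lid1, lid2, lid3 above 0.006 m and value of joint pedal above 0.285 rad), for 0.2 s.
4. the pedal is up again and the carrier with the closed tins is back on its parking marks (x of carrier in the frame of park between -0.015 and 0.015 m and y of carrier in the frame of park between -0.015 and 0.015 m and angle between the x axis of carrier and the x axis of park, either way round below 0.12 rad and value of joint pedal below 0.05 rad and value of joint each of lid1, lid2, lid3 above 0.006 m and linear speed of carrier below 0.02 m/s), for 0.2 s.
At the end, for the whole second after the job is handed in: Every tin stands upright and at rest on the floor of the blue tray with its lid home (within 2 mm of flush); the carrier is on its parking marks, within 15 mm and 0.12 rad; the pedal is up (all of step 4 and x of tin1 in the frame of tray between -0.1 and 0.1 m and y of tin1 in the frame of tray between -0.065 and 0.065 m and z of each of tin1, tin2, tin3 in the frame of tray below 0.014 m and angle between each of tin1, tin2, tin3's own z axis and vertical below 0.12 rad and linear speed of each of tin1, tin2, tin3 below 0.02 m/s and x of tin2 in the frame of tray between -0.1 and 0.1 m and y of tin2 in the frame of tray between -0.065 and 0.065 m and x of tin3 in the frame of tray between -0.1 and 0.1 m and y of tin3 in the frame of tray between -0.065 and 0.065 m and height (world z) of carrier below 0.004 m); the robot touches nothing.
It fails at once if the carrier is lifted more than 15 mm off the bench (height (world z) of carrier above 0.015 m).
It fails at once if a thing that is no part of the job (lid stack, die ring, spare lid, oil can, pot) is moved more than 30 mm (distance of any of lid_stack, die_ring, spare_lid, oil_can, bolt_pot from where it was at the start of the episode above 0.03 m).
Of tin1, tin2, tin3 only 2 to 3 are there at a start; the rules pass over those that are not, and their reading is None.
At some moment in a run one of tin1, tin2, tin3 may be knocked a few centimetres aside while the robot is not near it.
Once in a run the grip may slacken for a moment while it holds something.
It also fails if it takes over 210 s, if anything falls off the work surface, if the arm or the gripper's body presses on something with over 40 N, if the wrist force passes 120 N, or if a joint passes its speed limit or range.

## Robot

A 7-joint arm with a two-finger parallel gripper is mounted at the origin on the work surface. World frame = base frame: x ahead of the robot, y to its left, z up, the work surface at z = 0. Lengths are in m, angles in rad, forces in N, time in s.
With the tool pointing down it reaches from about 0.4 to 0.85 m from the base axis. Payload 4.5 kg.
Tool frame: the origin (TCP) lies midway between the tips of the shut fingers; the grasp point (between the pads) lies 19 mm behind it; z points along the fingers, y is the line along which they close (so a half turn about z gives the same grasp; the last joint's range is limited). The gripper opens to 88 mm and grips with 3 to 60 N. Pads are 18 mm wide; open, the fingers measure 123 mm over their backs; the gripper's body (75 mm by 187 mm) begins 45 mm behind the grasp point.
Start: joints at [1.251, 0.689, -0.195, 1.565, 0.157, 0.902, -0.215], TCP at [0.217, -0.586, 0.239] pointing down, gripper open.
Joint ranges: [-3.01, 3.01], [-0.46, 2.08], [-1.47, 1.51], [0.13, 2.56], [-1, 4.14], [0.04, 2.09], [-2.66, 2.66]. Speed limits (rad/s): [2.57, 2.57, 3.14, 3.14, 3.14, 3.14, 3.14].

## Interface

Orientations are given as a unit quaternion [x, y, z, w].
In Python, from plant import r gives the robot as it stands.
- The arm moves only by the tool move_arm, never from a script. Its argument "targets" is a list that holds one entry, the list of rows, each a list of 7 numbers: the opening, from 0 (shut) to 1 (fully open), then the shift along the tool's x, y, z in mm, then the turn, a rotation vector about the tool's x, y, z in degrees. In form: [[[claw, dx, dy, dz, ax, ay, az], ...]]. A call has 1 to 10 rows; each row is the pose to reach, as a shift and turn from the pose commanded when the call began, along the tool's axes at that moment; what a row does not reach only later rows make up. A row lasts 1/8 s, in which the tool goes at most 62.5 mm and 10.7 degrees, less where a joint would pass 70% of its speed; a pose out of reach is approached as far as the arm can. A call with a gripper value outside its range is refused whole. The fingers move at their own pace and stop on an object; "newtons" is the grip in N (left out, the last holds). Time passes only in rows, so rows that repeat a pose let the fingers close. It gives the time, the measured TCP pose, the force, the opening and the grip force at its end, in the units of the state.
- r.get_state(): the state, without advancing time (a new reading comes with each control period).
- r.snapshot(name): name is "scene" or "top" or "wrist"; returns the picture (480x640x3 uint8, red, green, blue); there is no depth.
- r.camera_info(name): a dict with "fx", "fy", "cx", "cy" (pixels), "R" (3x3) and "t" (3): a world point X has camera coordinates R X + t. Camera axes: x right, y down, z forward; pixel columns grow to the right and rows downward; lengths in m; the calibration is good to about 2 mm. A picture is of the moment at which its call begins: read the wrist's pose just before it. camera_info takes no time and is no camera call; for the wrist camera it gives the pose at the moment of the call.
- r.finish_job(): hands the job in; it is judged then, once.
The state is a dict: "clock": time; "q": joint angles; "qd": joint speeds; "joint_torque": joint torques, N m; "tool_pos": TCP position; "eef_rot": TCP orientation; "contact_force": force on the tool from outside, world axes, zero at the start; "moment": the same for the moment, N m; "opening": opening from 0.0 (shut) to 1.0 (fully open); "finger_force": force on a finger pad.
Only numpy, scipy, OpenCV 4.12 (cv2) and the standard library are available. Lean on these libraries where they do the work, as an engineer would, in place of code of your own. Each camera call takes 0.05 s, during which the arm holds its last target. There are 200 camera calls.

## Working session

There is one attempt and no reset: what is moved stays moved. The work goes in short steps, Python scripts to look and compute and a tool call to move; the robot and the scene stay as the last step left them, time stands still between calls to the robot, and variables do not carry over. Pictures are saved under pics/ and viewed, at most 14 in all, crops included, and the job is handed in when it is done.

Besides the shell and the picture viewer there is one more tool, called after "Emit:" as name(argument=value, ...) on one line, values as JSON. move_arm: Moves the arm, as the interface text tells. Its arguments: {"type":"object","properties":{"targets":{"type":"array","items":{"type":"array","items":{"type":"array","items":{"type":"number"}}}},"newtons":{"type":"number"}},"required":["targets"]}

```bash
mkdir -p pics; ls; python3 - <<'E'
from plant import r
import cv2
for n in ["scene","top"]:
    cv2.imwrite(f"pics/{n}0.png",r.snapshot(n)[:,:,::-1])
    c=r.camera_info(n);print(n,c)
s=r.get_state();print(s)
E
```

```text
pics
scene {'fx': 529.8463952338027, 'fy': 529.8463952338027, 'cx': 324.4101934431714, 'cy': 236.94222583141436, 'R': array([[ 0.25486144,  0.96684051, -0.01628095],
       [ 0.7479759 , -0.20778311, -0.63036357],
       [-0.61284394,  0.14847761, -0.77612931]]), 't': array([-0.0696735 , -0.31148093,  1.65945716])}
top {'fx': 552.5581443465151, 'fy': 552.5581443465151, 'cx': 317.9014730640506, 'cy': 231.67130840082632, 'R': array([[ 0.01306938, -0.99986745,  0.00970963],
       [-0.99389597, -0.01405392, -0.10942254],
       [ 0.10954449, -0.00822028, -0.9939479 ]]), 't': array([-0.03748482,  0.49172674,  1.20489328])}
{'clock': 0.1, 'q': array([ 1.25080096,  0.68989   , -0.19451082,  1.56618719,  0.1572803 ,
        0.90247855, -0.21511541]), 'qd': array([ 0.00108156, -0.00124423, -0.00029232, -0.00210736,  0.00102021,
       -0.00127657, -0.00033022]), 'joint_torque': array([-3.62563500e-03, -5.28500175e+01, -1.27161954e+00, -1.53838152e+01,
       -5.25581231e-02,  1.94588742e-03,  8.24627500e-05]), 'tool_pos': array([ 0.2163142 , -0.58580321,  0.23801038]), 'eef_rot': array([ 9.84390976e-01,  1.75993710e-01, -1.88362745e-04, -7.65087513e-04]), 'contact_force': array([-0.90972023,  0.26720256, -0.12839735]), 'moment': array([-0.00475716, -0.02643812,  0.01359304]), 'finger_force': 0.0, 'opening': 0.9998609313513666}
```

View pics/top0.png

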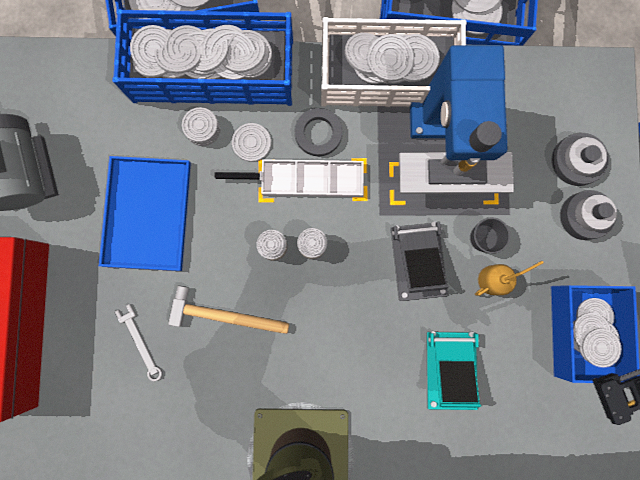

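View pics/scene0.png

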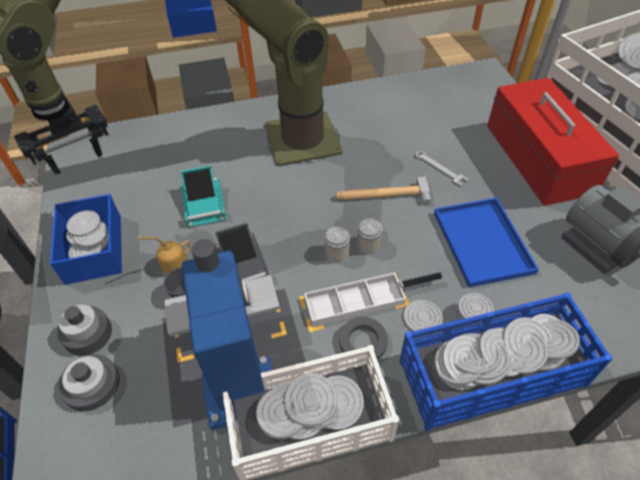

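The top view shows two tins (about (270,244) and (312,242)), the carrier (handle left, 262–367 × 160–198), press marks (390–497, 203), the grey pedal (420,260) and the tray (145,213). I'll zoom in for accurate pixels.

```bash
cat > h.py <<'E'
import numpy as np, cv2
from plant import r
from scipy.spatial.transform import Rotation as Ro
def bp(cam,uv,z,c=None):
    c=c or r.camera_info(cam); R,t=np.array(c['R']),np.array(c['t'])
    d=R.T@np.array([(uv[0]-c['cx'])/c['fx'],(uv[1]-c['cy'])/c['fy'],1]); o=-R.T@t
    return o+d*(z-o[2])/d[2]
def pj(cam,X,c=None):
    c=c or r.camera_info(cam); p=np.array(c['R'])@np.array(X)+c['t']
    return np.array([c['fx']*p[0]/p[2]+c['cx'],c['fy']*p[1]/p[2]+c['cy']])
def tool(): 
    s=r.get_state(); return np.array(s['tool_pos']),Ro.from_quat(s['eef_rot'])
def to(p,R=None):
    "shift (mm) and turn (deg) in tool axes to world TCP p, rotation R"
    p0,R0=tool(); d=R0.inv().apply(np.array(p)-p0)*1000
    a=np.degrees((R0.inv()*R).as_rotvec()) if R is not None else np.zeros(3)
    return d.round(1),a.round(1)
def down(yaw): "tool down, tool x axis at world angle yaw(rad)"; return Ro.from_euler('z',yaw)*Ro.from_quat([1,0,0,0])
E
python3 - <<'E'
import cv2
im=cv2.imread('pics/top0.png')[130:310,200:520]
im=cv2.resize(im,(800,450),interpolation=cv2.INTER_CUBIC)
for i in range(0,320,40): cv2.putText(im,str(200+i),(int(i*2.5),10),0,.4,(0,0,255));cv2.line(im,(int(i*2.5),0),(int(i*2.5),450),(0,0,255),1)
for j in range(0,180,20): cv2.putText(im,str(130+j),(0,int(j*2.5)+12),0,.4,(0,0,255));cv2.line(im,(0,int(j*2.5)),(800,int(j*2.5)),(0,0,255),1)
cv2.imwrite('pics/c0.png',im)
E
```

```text
(no output)
```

View pics/c0.png

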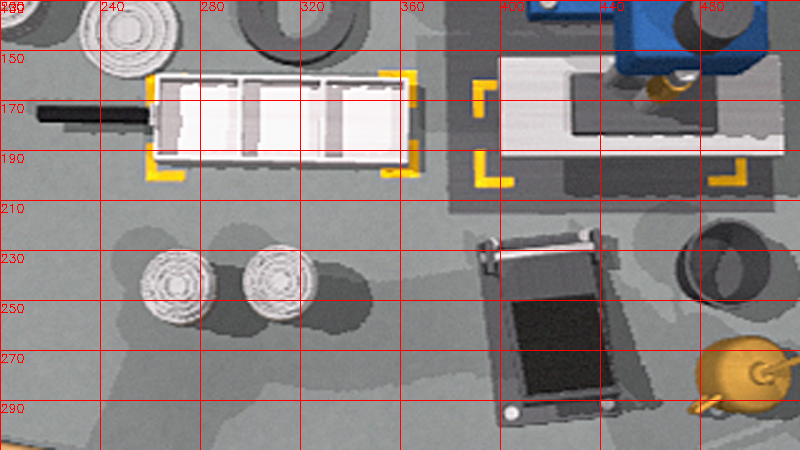

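```bash
python3 - <<'E'
from h import *
np.set_printoptions(precision=4,suppress=True)
def P(n,uv,z): print(n,bp('top',uv,z)[:2])
for n,uv in dict(parkBL=(258.4,202.4),parkBR=(367.6,201.2),parkTR=(366.8,158),prTL=(389.2,162),prBL=(389.6,205.2),prBR=(498.8,204.8)).items(): P(n,uv,0)
for n,uv in dict(cTL=(261.2,159.6),cTR=(363.2,162),cBR=(363.2,196.8),cBL=(262,194.2)).items(): P(n,uv,.026)
P('htip',(214.8,175.5),.035)
P('hroot',(259,175.8),.035)
P('tinA',(270.8,244),.0755);P('tinB',(312,242.4),.0755)
P('pad',(425.2,268),.062)
P('hingeL',(395,233),.03);P('hingeR',(436,228),.03)
for uv in [(110,156),(190,159),(181,271),(100,266)]: P('tray',uv,.022)
for n,uv in dict(oil=(497,281),pot=(491,236)).items(): P(n,uv,.06)
c=r.camera_info('wrist'); p,R=tool(); print(R.as_matrix()); print(c['R']@R.as_matrix(), c['R']@p+c['t'],c['fx'])
print(to([.46,.07,.3],down(0)),to([.46,.07,.3],down(np.pi)),to([.46,.07,.3],down(np.pi/2)))
E
```

```text
parkBL [0.5607 0.1061]
parkBR [ 0.5672 -0.1442]
parkTR [ 0.6684 -0.142 ]
prTL [ 0.6597 -0.1939]
prBL [ 0.5586 -0.1947]
prBR [ 0.5632 -0.446 ]
cTL [0.6545 0.0996]
cTR [ 0.6525 -0.1313]
cBR [ 0.5727 -0.1317]
cBL [0.5752 0.0959]
htip [0.6144 0.2015]
hroot [0.6153 0.1027]
tinA [0.459  0.0698]
tinB [ 0.4636 -0.0181]
pad [ 0.4129 -0.2627]
hingeL [ 0.4913 -0.2025]
hingeR [ 0.5038 -0.2941]
tray [0.6585 0.4423]
tray [0.6544 0.2612]
tray [0.4008 0.2714]
tray [0.4094 0.4509]
oil [ 0.3871 -0.418 ]
pot [ 0.4844 -0.4071]
[[ 0.9381  0.3465 -0.0006]
 [ 0.3465 -0.9381  0.0014]
 [-0.0001 -0.0016 -1.    ]]
[[-0.0006  1.     -0.0002]
 [-0.9643 -0.0007 -0.2647]
 [-0.2647  0.      0.9643]] [-0.0015  0.0264  0.1601] 335.1278207421639
(array([ 455.8, -530.8,  -61.2]), array([-0.1,  0. , 20.3])) (array([ 455.8, -530.8,  -61.2]), array([  -0. ,   -0.1, -159.7])) (array([ 455.8, -530.8,  -61.2]), array([ -0.1,  -0. , -69.7]))
```

Emit:
move_arm(targets=[[[1, 0, 0, -60, 0, 0, 0], [1, 455, -520, -61, 0, 0, -70], [1, 455, -520, -61, 0, 0, -70], [1, 455, -520, -61, 0, 0, -70], [1, 455, -520, -61, 0, 0, -70], [1, 455, -520, -61, 0, 0, -70], [1, 455, -520, -61, 0, 0, -70], [1, 455, -520, -61, 0, 0, -70], [1, 455, -520, -61, 0, 0, -70], [1, 455, -520, -61, 0, 0, -70]]])

```text
clock: 1.35
tool_pos: [0.4177, -0.0593, 0.2995]
eef_rot: [0.706, 0.709, -0.0, 0.0]
contact_force: [1.0, -0.2, -0.4]
opening: 1.0
finger_force: 0.0
```

```bash
python3 - <<'E'
from h import *
print(tool()[0],to([.46,.05,.3],down(np.pi/2)))
E
```

```text
[ 0.41765991 -0.05925233  0.29948444] (array([109.1,  42.8,  -0.6]), array([0. , 0. , 0.2]))
```

Emit:
move_arm(targets=[[[1, 105, 43, 0, 0, 0, 0], [1, 105, 43, 0, 0, 0, 0], [1, 105, 43, 0, 0, 0, 0], [1, 105, 43, 0, 0, 0, 0]]])

```text
clock: 1.85
tool_pos: [0.4592, 0.0434, 0.2991]
eef_rot: [0.706, 0.709, -0.001, -0.0]
contact_force: [0.3, -0.9, -0.6]
opening: 1.001
finger_force: 0.0
```

```bash
python3 - <<'E'
from h import *
import json
c=r.camera_info('wrist'); im=r.snapshot('wrist')[:,:,::-1].copy()
json.dump({k:np.array(v).tolist() for k,v in c.items()},open('w1.json','w'))
print(tool()[0]); print([pj('wrist',X,c).round() for X in ([.459,.07,.0755],[.4636,-.018,.0755],[.614,.161,.035])])
cv2.imwrite('pics/w1.png',im)
E
```

```text
[0.45914944 0.04267715 0.29911351]
[array([321., 178.]), array([324., 253.]), array([457.,  94.])]
```

View pics/w1.png

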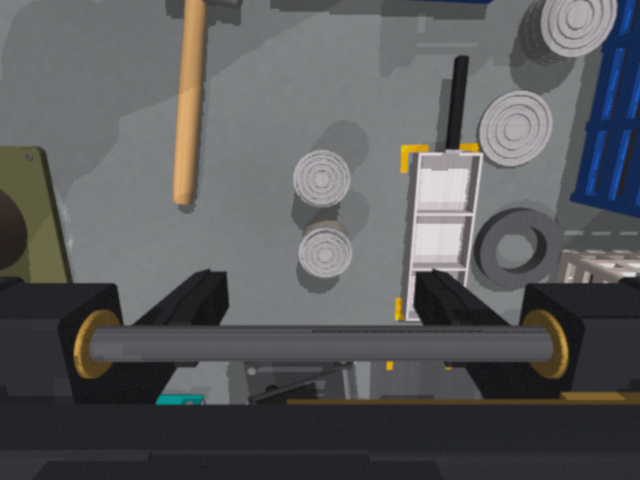

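```bash
python3 - <<'E'
from h import *
import json
c=json.load(open('w1.json'))
for n,uv,z in [('A',(321,179),.0755),('B',(325.5,253),.0755),('cL',(417,154),.026),('cR',(481,153),.026),('cBL',(408,320),.026),('htip',(461,57),.035),('hroot',(453,150),.035),('pTL',(401,146),0),('pBL',(398,321),0)]: print(n,bp('wrist',uv,z,c)[:2].round(4))
print(to([.4625,-.018,.035],down(np.pi/2)))
E
```

```text
A [0.4595 0.0685]
B [ 0.4651 -0.0174]
cL [0.5767 0.0938]
cR [0.6547 0.0952]
cBL [ 0.5823 -0.133 ]
htip [0.6147 0.1994]
hroot [0.6167 0.0989]
pTL [0.5625 0.1027]
pBL [ 0.5751 -0.1498]
(array([-60.3,   3.6, 264.2]), array([-0.1,  0.1,  0.2]))
```

Emit:
move_arm(targets=[[[1, -60, 5, 100, 0, 0, 0], [1, -60, 5, 150, 0, 0, 0], [1, -60, 5, 200, 0, 0, 0], [1, -60, 5, 235, 0, 0, 0], [1, -60, 5, 264, 0, 0, 0], [1, -60, 5, 264, 0, 0, 0], [0, -60, 5, 264, 0, 0, 0], [0, -60, 5, 264, 0, 0, 0], [0, -60, 5, 264, 0, 0, 0], [0, -60, 5, 264, 0, 0, 0]]], newtons=30)

```text
clock: 3.15
tool_pos: [0.4655, -0.0161, 0.0368]
eef_rot: [0.706, 0.709, 0.0, 0.001]
contact_force: [-1.2, -0.4, 7.3]
opening: 0.716
finger_force: 30.0
```

```bash
python3 - <<'E'
from h import *
print(tool()[0],to([.6165,-.0925,.15],down(np.pi/2)))
E
```

```text
[ 0.46548064 -0.01606908  0.03675375] (array([ -77.1,  150.9, -113. ]), array([0.1, 0. , 0.2]))
```

Emit:
move_arm(targets=[[[0, 0, 0, -50, 0, 0, 0], [0, 0, 0, -110, 0, 0, 0], [0, -50, 40, -150, 0, 0, 0], [0, -90, 80, -180, 0, 0, 0], [0, -120, 120, -200, 0, 0, 0], [0, -120, 150, -200, 0, 0, 0], [0, -120, 150, -200, 0, 0, 0], [0, -120, 150, -200, 0, 0, 0]]])

```text
clock: 4.15
tool_pos: [0.6142, -0.1345, 0.2352]
eef_rot: [0.705, 0.709, -0.001, -0.001]
contact_force: [-0.2, -0.3, -1.2]
opening: 0.718
finger_force: 30.0
```

```bash
python3 - <<'E'
from h import *
import json
c=r.camera_info('wrist'); im=r.snapshot('wrist')[:,:,::-1].copy()
json.dump({k:np.array(v).tolist() for k,v in c.items()},open('w2.json','w'))
print(tool()[0])
cv2.imwrite('pics/w2.png',im)
E
```

```text
[ 0.61407246 -0.13449584  0.23518736]
```

View pics/w2.png

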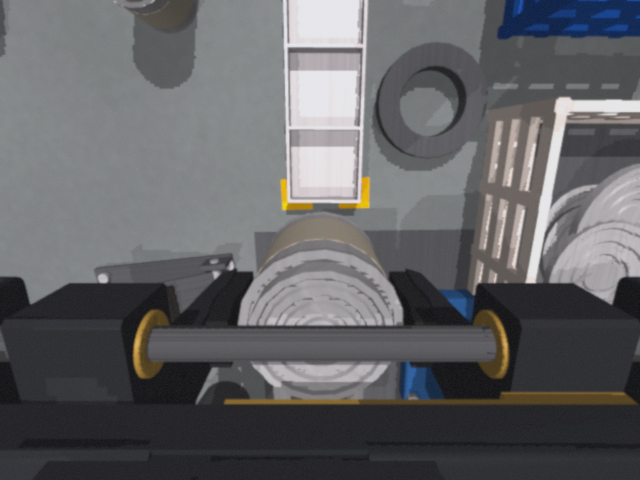

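```bash
python3 - <<'E'
from h import *
import json
c=json.load(open('w2.json'))
for uv in [(287.5,203.5),(362.5,203),(286,128),(364,127.5),(284.5,45.5),(366.5,45)]: print(bp('wrist',uv,.026,c)[:2].round(4))
for uv in [(282,209),(370,207.5)]: print('park',bp('wrist',uv,0,c)[:2].round(4))
for p in ([.616,-.093,.15],[.616,-.093,.041]): print(to(p,down(np.pi/2)))
E
```

```text
[ 0.5783 -0.134 ]
[ 0.6592 -0.133 ]
[ 0.5785 -0.0562]
[ 0.6577 -0.0553]
[0.5787 0.0192]
[0.6572 0.02  ]
park [ 0.5692 -0.1453]
park [ 0.6713 -0.143 ]
(array([41.5,  2.4, 85.2]), array([-0.1,  0. ,  0.3]))
(array([ 41.5,   2.6, 194.2]), array([-0.1,  0. ,  0.3]))
```

Emit:
move_arm(targets=[[[0, 40, 3.5, 50, 0, 0, 0], [0, 40, 3.5, 100, 0, 0, 0], [0, 40, 3.5, 140, 0, 0, 0], [0, 40, 3.5, 165, 0, 0, 0], [0, 40, 3.5, 180, 0, 0, 0], [0, 40, 3.5, 188, 0, 0, 0], [0, 40, 3.5, 193, 0, 0, 0], [0, 40, 3.5, 193, 0, 0, 0]]])

```text
clock: 5.2
tool_pos: [0.6196, -0.0865, 0.0459]
eef_rot: [0.704, 0.711, 0.004, -0.002]
contact_force: [-4.7, 10.4, 14.8]
opening: 0.719
finger_force: 30.0
```

Emit:
move_arm(targets=[[[0, 4, -2, -3, 0, 0, 0], [0, 8, -2, -3, 0, 0, 0], [0, 8, -2, 0, 0, 0, 0], [0, 8, -2, 0, 0, 0, 0]]])

```text
clock: 5.7
tool_pos: [0.6173, -0.0869, 0.0458]
eef_rot: [0.706, 0.709, -0.0, 0.001]
contact_force: [-7.3, 1.0, 24.1]
opening: 0.721
finger_force: 30.0
```

```bash
python3 - <<'E'
from h import *
im=r.snapshot('scene')[:,:,::-1]; t=r.snapshot('top')[:,:,::-1]
a=cv2.resize(im[200:340,280:460],(720,560),interpolation=cv2.INTER_CUBIC)[:, :]
b=cv2.resize(t[120:270,230:390],(640,600))
cv2.imwrite('pics/s3.png',cv2.resize(np.hstack([cv2.resize(a,(400,311)),cv2.resize(b,(331,311))]),None,fx=1,fy=1))
print(tool()[0])
E
```

```text
[ 0.61724355 -0.08688558  0.04577103]
```

View pics/s3.png

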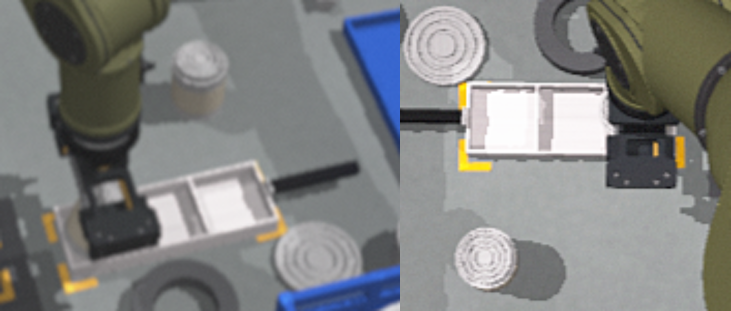

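Emit:
move_arm(targets=[[[0, 0, -3, -4, 0, 0, 0], [0, 0, -3, -4, 0, 0, 0], [0.85, 0, -3, -4, 0, 0, 0], [0.85, 0, -3, -4, 0, 0, 0], [1, 0, -3, -5, 0, 0, 0], [1, 0, -3, -50, 0, 0, 0], [1, 0, -3, -110, 0, 0, 0], [1, -40, -3, -150, 0, 0, 0], [1, -60, -3, -190, 0, 0, 0], [1, -60, -3, -190, 0, 0, 0]]])

```text
clock: 7.05
tool_pos: [0.616, -0.1496, 0.2356]
eef_rot: [0.707, 0.707, 0.001, 0.003]
contact_force: [-0.0, -0.2, 0.3]
opening: 0.999
finger_force: 0.0
```

```bash
python3 - <<'E'
from h import *
import json
c=r.camera_info('wrist'); im=r.snapshot('wrist')[:,:,::-1].copy()
json.dump({k:np.array(v).tolist() for k,v in c.items()},open('w4.json','w'))
print(tool()[0])
t=r.snapshot('top')[:,:,::-1]
cv2.imwrite('pics/w4.png',np.hstack([im[0:300,150:500],cv2.resize(t[140:270,240:380],(323,300))]))
E
```

```text
[ 0.6147384  -0.14781447  0.23359119]
```

View pics/w4.png

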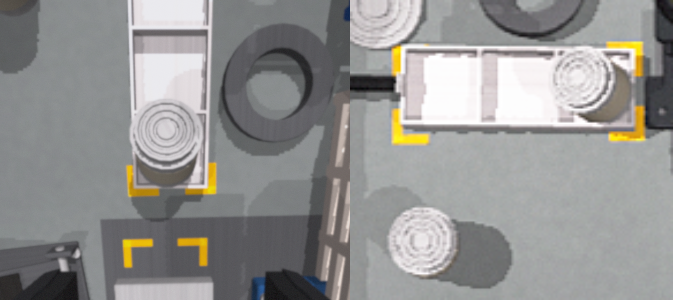

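```bash
python3 - <<'E'
from h import *
import json
c=json.load(open('w4.json'))
for z in (.079,.09,.1): print(z,bp('wrist',(316,128),z,c)[:2].round(4),bp('top',(340.6,173.8),z)[:2].round(4))
for z in (.004,.079): 
  q=[.617,-.094,z]; print(pj('top',q),pj('wrist',q,c))
print(pj('top',[.459,.07,0]),pj('top',[.459,.07,.0755]))
im=r.snapshot('top')[:,:,::-1]
cv2.imwrite('pics/t5.png',np.hstack([cv2.resize(im[150:210,300:380],(480,360),interpolation=cv2.INTER_CUBIC)]))
E
```

```text
0.079 [ 0.6134 -0.0732] [ 0.613  -0.0778]
0.09 [ 0.6135 -0.0736] [ 0.6106 -0.0772]
0.1 [ 0.6136 -0.0739] [ 0.6084 -0.0767]
[346.02627266 179.15992294] [319.82481741 150.04304323]
[348.11793581 172.08788948] [320.13606147 152.61024829]
[273.20848004 246.88570393] [270.70852903 243.98361991]
```

View pics/t5.png

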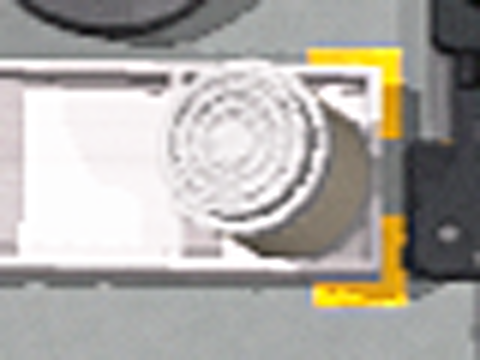

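The tin in the carrier leans towards +y, wedged against the divider (lid about (338,173) in the top view, base lower right). I'll grip it along y so that the pads straighten it.

Emit:
move_arm(targets=[[[1, 65, 0, 0, 0, 0, 10], [1, 65, 0, 0, 0, 0, 20], [1, 65, 0, 0, 0, 0, 30], [1, 65, 0, 0, 0, 0, 40], [1, 65, 0, 0, 0, 0, 50], [1, 65, 0, 0, 0, 0, 60], [1, 65, 0, 0, 0, 0, 70], [1, 65, 0, 0, 0, 0, 80], [1, 65, 0, 0, 0, 0, 90], [1, 65, 0, 0, 0, 0, 90]]])

```text
clock: 8.45
tool_pos: [0.613, -0.0806, 0.2311]
eef_rot: [1.0, 0.004, -0.002, 0.0]
contact_force: [0.2, 0.1, -0.5]
opening: 1.004
finger_force: 0.0
```

```bash
python3 - <<'E'
from h import *
print(tool()[0],r.get_state()['q'].round(2),to([.6145,-.0825,.04],down(0)))
E
```

```text
[ 0.61302278 -0.08062876  0.23105215] [ 0.15  0.69 -0.17  1.59  0.14  0.88 -1.64] (array([  2.1,   1.9, 191. ]), array([0. , 0.2, 0.5]))
```

Emit:
move_arm(targets=[[[1, 2, 2, 60, 0, 0, 0], [1, 2, 2, 110, 0, 0, 0], [1, 2, 2, 150, 0, 0, 0], [1, 2, 2, 175, 0, 0, 0], [1, 2, 2, 190, 0, 0, 0], [0.9, 2, 4, 190, 0, 0, 0], [0.8, 2, 9, 190, 0, 0, 0], [0.6, 2, 13, 190, 0, 0, 0], [0.6, 2, 13, 190, 0, 0, 0], [0.6, 2, 13, 190, 0, 0, 0]]], newtons=25)

```text
clock: 9.7
tool_pos: [0.6172, -0.0931, 0.0438]
eef_rot: [1.0, 0.003, 0.001, -0.001]
contact_force: [-0.5, 4.5, 3.0]
opening: 0.853
finger_force: 22.4
```

Emit:
move_arm(targets=[[[0.6, 0, 0, -4, 0, 0, 0], [0.6, 0, 0, -8, 0, 0, 0], [0.6, 0, 0, -8, 0, 0, 0], [0.6, 0, 0, -8, 0, 0, 0]]], newtons=35)

```text
clock: 10.2
tool_pos: [0.616, -0.0955, 0.0505]
eef_rot: [1.0, 0.002, 0.0, 0.0]
contact_force: [-0.1, 0.1, -1.6]
opening: 0.842
finger_force: 30.8
```

Emit:
move_arm(targets=[[[0.6, 0, 0, -3, 0, 0, 0], [0.6, 0, 0, -6, 0, 0, 0], [0.6, 0, 0, -6, 0, 0, 0], [0.6, 0, 0, -6, 0, 0, 0]]])

```text
clock: 10.7
tool_pos: [0.6159, -0.0949, 0.0565]
eef_rot: [1.0, 0.002, -0.0, 0.0]
contact_force: [-0.4, -0.0, -2.6]
opening: 0.846
finger_force: 30.8
```

```bash
python3 - <<'E'
from h import *
im=r.snapshot('scene')[:,:,::-1];t=r.snapshot('top')[:,:,::-1]
cv2.imwrite('pics/s6.png',np.hstack([cv2.resize(im[220:340,280:400],(500,500),interpolation=cv2.INTER_CUBIC),cv2.resize(t[140:215,320:365],(300,500),interpolation=cv2.INTER_CUBIC)]))
E
```

```text
(no output)
```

View pics/s6.png

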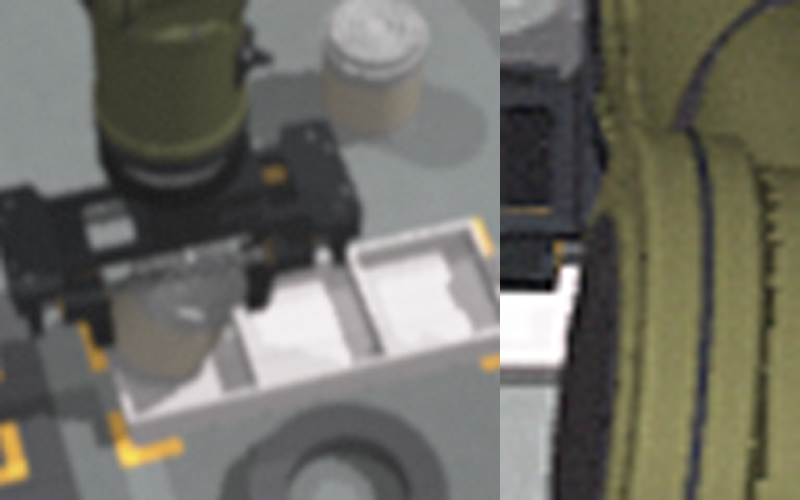

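Emit:
move_arm(targets=[[[0.6, 0, 0, -40, 0, 0, 0], [0.6, 0, 0, -70, 0, 0, 0], [0.6, -40, -20, -70, 0, 0, 0], [0.6, -80, -40, -70, 0, 0, 0], [0.6, -120, -60, -70, 0, 0, 0], [0.6, -156, -75, -70, 0, 0, 0], [0.6, -156, -75, -40, 0, 0, 0], [0.6, -156, -75, -10, 0, 0, 0], [0.6, -156, -75, 8, 0, 0, 0], [0.6, -156, -75, 8, 0, 0, 0]]])

```text
clock: 12.05
tool_pos: [0.4592, -0.0205, 0.0477]
eef_rot: [1.0, 0.003, -0.001, 0.0]
contact_force: [-0.6, 0.0, -1.1]
opening: 0.845
finger_force: 30.8
```

Emit:
move_arm(targets=[[[0.6, 0, 15, 0, 0, 0, 0], [0.6, 0, 30, 2, 0, 0, 0], [0.6, 0, 30, 5, 0, 0, 0], [0.6, 0, 30, 8, 0, 0, 0], [0.6, 0, 30, 11, 0, 0, 0], [0.6, 0, 30, 11, 0, 0, 0]]])

```text
clock: 12.8
tool_pos: [0.4601, -0.0504, 0.0377]
eef_rot: [1.0, 0.003, 0.0, 0.0]
contact_force: [-0.6, -1.1, 4.0]
opening: 0.841
finger_force: 30.9
```

Emit:
move_arm(targets=[[[0.95, 0, 0, 0, 0, 0, 0], [1, 0, 0, 0, 0, 0, 0], [1, 0, 0, 0, 0, 0, 0], [1, 0, 0, 0, 0, 0, 0], [1, 0, 0, 0, 0, 0, 0], [0.6, 0, 0, 0, 0, 0, 0], [0.6, 0, 0, 0, 0, 0, 0], [0.6, 0, 0, 0, 0, 0, 0], [0.6, 0, 0, 0, 0, 0, 0]]], newtons=20)

```text
clock: 13.92
tool_pos: [0.4598, -0.0505, 0.0375]
eef_rot: [1.0, 0.002, 0.0, -0.0]
contact_force: [0.1, -0.6, -0.5]
opening: 0.743
finger_force: 19.2
```

Emit:
move_arm(targets=[[[1, 0, 0, 0, 0, 0, 0], [1, 0, 0, 0, 0, 0, 0], [1, 0, 0, 0, 0, 0, 0], [1, 0, 0, -50, 0, 0, 0], [1, -50, 0, -100, 0, 0, 0], [1, -80, 0, -150, 0, 0, 0], [1, -80, 0, -180, 0, 0, 0], [1, -80, 0, -180, 0, 0, 0]]])

```text
clock: 14.92
tool_pos: [0.3808, -0.0511, 0.2195]
eef_rot: [1.0, 0.002, 0.003, 0.0]
contact_force: [0.8, 0.2, -0.7]
opening: 1.002
finger_force: 0.0
```

```bash
python3 - <<'E'
from h import *
import json
c=r.camera_info('wrist'); im=r.snapshot('wrist')[:,:,::-1].copy()
json.dump({k:np.array(v).tolist() for k,v in c.items()},open('w7.json','w'))
print(tool()[0],[pj('wrist',q,c).round() for q in ([.46,-.0505,.075],[.46,-.0505,0],[.46,.07,.075],[.616,-.0925,.026])])
cv2.imwrite('pics/w7.png',im)
E
```

```text
[ 0.38046156 -0.05109871  0.21825767] [array([319., 128.]), array([319., 131.]), array([174., 127.]), array([368., -61.])]
```

View pics/w7.png

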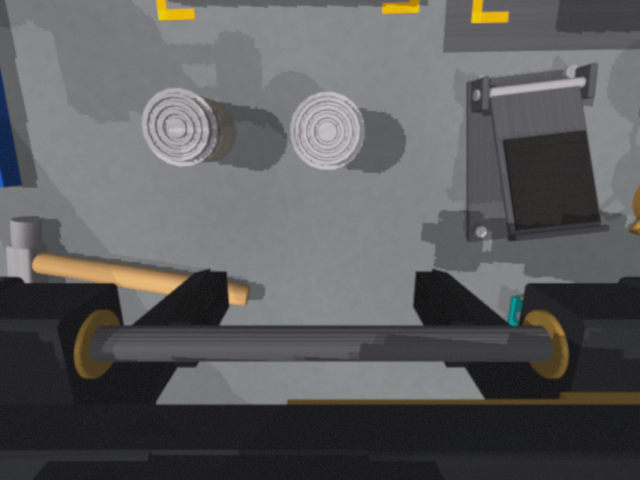

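```bash
python3 - <<'E'
from h import *
import json
c=json.load(open('w7.json'))
for n,uv,z in [('B',(327.5,130),.0755),('A',(179.5,127),.0755),('pad',(551,181),.062)]: print(n,bp('wrist',uv,z,c)[:2].round(4))
for uv in [(506,140),(586,131),(600,219),(513,232)]: print(bp('wrist',uv,.06,c)[:2].round(4))
b=bp('wrist',(327.5,130),.0755,c)
print(to([b[0],b[1],.035],down(0)))
E
```

```text
B [ 0.4584 -0.058 ]
A [0.4604 0.065 ]
pad [ 0.4154 -0.2612]
[ 0.4511 -0.2162]
[ 0.459  -0.2854]
[ 0.3799 -0.3151]
[ 0.367  -0.2352]
(array([ 77.4,   7.2, 183.5]), array([ 0. , -0.2,  0.3]))
```

Emit:
move_arm(targets=[[[1, 78, 5, 50, 0, 0, 0], [1, 78, 5, 90, 0, 0, 0], [1, 78, 5, 130, 0, 0, 0], [1, 78, 5, 165, 0, 0, 0], [1, 78, 5, 183, 0, 0, 0], [1, 78, 5, 183, 0, 0, 0], [0.6, 78, 5, 183, 0, 0, 0], [0.6, 78, 5, 183, 0, 0, 0], [0.6, 78, 5, 183, 0, 0, 0], [0.6, 78, 5, 183, 0, 0, 0]]], newtons=35)

```text
clock: 16.23
tool_pos: [0.4583, -0.0558, 0.0352]
eef_rot: [1.0, 0.002, 0.001, 0.0]
contact_force: [0.5, -0.4, 5.3]
opening: 0.716
finger_force: 35.0
```

Emit:
move_arm(targets=[[[0.6, 0, 0, -40, 0, 0, 0], [0.6, 0, 0, -80, 0, 0, 0], [0.6, 40, 9, -80, 0, 0, 0], [0.6, 80, 18, -80, 0, 0, 0], [0.6, 120, 27, -80, 0, 0, 0], [0.6, 158, 37, -80, 0, 0, 0], [0.6, 158, 37, -60, 0, 0, 0], [0.6, 158, 37, -40, 0, 0, 0], [0.6, 158, 37, -40, 0, 0, 0], [0.6, 158, 37, -40, 0, 0, 0]]])

```text
clock: 17.48
tool_pos: [0.6157, -0.0917, 0.0747]
eef_rot: [1.0, 0.003, -0.0, 0.0]
contact_force: [0.5, -0.1, -2.3]
opening: 0.717
finger_force: 35.0
```

```bash
python3 - <<'E'
from h import *
print(tool()[0],to([.6165,-.0915,.041],down(0)))
E
```

```text
[ 0.61572402 -0.09173732  0.07471073] (array([ 0.8, -0.2, 33.7]), array([0. , 0. , 0.3]))
```

Right on target; lower.

Emit:
move_arm(targets=[[[0.6, 1, 0, 10, 0, 0, 0], [0.6, 1, 0, 18, 0, 0, 0], [0.6, 1, 0, 24, 0, 0, 0], [0.6, 1, 0, 29, 0, 0, 0], [0.6, 1, 0, 33, 0, 0, 0], [0.6, 1, 0, 33, 0, 0, 0]]])

```text
clock: 18.23
tool_pos: [0.6168, -0.0919, 0.0412]
eef_rot: [1.0, 0.002, -0.0, 0.0]
contact_force: [-0.8, 0.1, -1.2]
opening: 0.718
finger_force: 35.0
```

Emit:
move_arm(targets=[[[0.85, 0, 0, 1, 0, 0, 0], [1, 0, 0, 1, 0, 0, 0], [1, 0, 0, -10, 0, 0, 0], [1, 0, 0, -60, 0, 0, 0], [1, -30, -30, -80, 0, 0, 0], [1, -70, -70, -80, 0, 0, 0], [1, -110, -110, -80, 0, 0, 0], [1, -150, -150, -80, 0, 0, 0], [1, -157, -160, -70, 0, 0, 0], [1, -157, -160, -70, 0, 0, 0]]])

```text
clock: 19.48
tool_pos: [0.4589, 0.0685, 0.112]
eef_rot: [1.0, 0.004, 0.0, -0.0]
contact_force: [0.4, -0.6, -0.4]
opening: 0.996
finger_force: 0.0
```

```bash
python3 - <<'E'
from h import *
print(tool()[0],to([.4595,.068,.035],down(0)))
im=r.snapshot('top')[:,:,::-1];cv2.imwrite('pics/t8.png',cv2.resize(im[150:270,230:390],(800,600),interpolation=cv2.INTER_CUBIC))
E
```

```text
[0.45892282 0.06847712 0.1120049 ] (array([ 0.6,  0.5, 77. ]), array([-0. , -0. ,  0.4]))
```

View pics/t8.png

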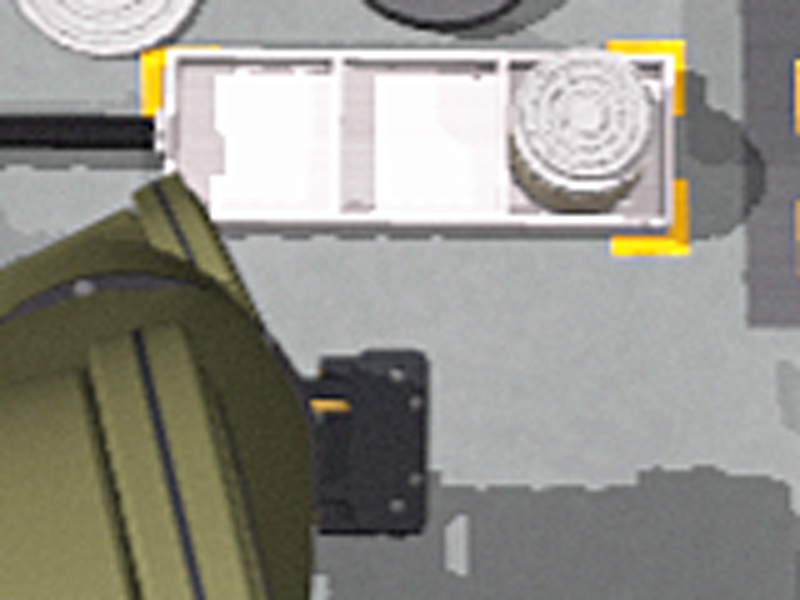

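The tin stands upright in the right-hand nest (lid at (347,174)). Picking the second tin.

Emit:
move_arm(targets=[[[1, 1, 0, 40, 0, 0, 0], [1, 1, 0, 65, 0, 0, 0], [1, 1, 0, 77, 0, 0, 0], [1, 1, 0, 77, 0, 0, 0], [0.6, 1, 0, 77, 0, 0, 0], [0.6, 1, 0, 77, 0, 0, 0], [0.6, 1, 0, 77, 0, 0, 0], [0.6, 1, 0, 77, 0, 0, 0]]])

```text
clock: 20.52
tool_pos: [0.4609, 0.0679, 0.0352]
eef_rot: [1.0, 0.003, 0.001, -0.0]
contact_force: [-0.6, 1.1, 6.5]
opening: 0.72
finger_force: 35.0
```

Emit:
move_arm(targets=[[[0.6, 0, 0, -40, 0, 0, 0], [0.6, 0, 0, -80, 0, 0, 0], [0.6, 40, 3, -80, 0, 0, 0], [0.6, 80, 6, -80, 0, 0, 0], [0.6, 120, 9, -80, 0, 0, 0], [0.6, 156, 10, -80, 0, 0, 0], [0.6, 156, 10, -60, 0, 0, 0], [0.6, 156, 10, -40, 0, 0, 0], [0.6, 156, 10, -40, 0, 0, 0], [0.6, 156, 10, -40, 0, 0, 0]]])

```text
clock: 21.78
tool_pos: [0.616, 0.0581, 0.0747]
eef_rot: [1.0, 0.003, -0.0, 0.0]
contact_force: [0.9, 0.0, -1.6]
opening: 0.723
finger_force: 35.0
```

```bash
python3 - <<'E'
from h import *
print(tool()[0],to([.616,.058,.041],down(0)))
E
```

```text
[0.61603244 0.05814608 0.07468376] (array([-0. ,  0.1, 33.7]), array([0. , 0. , 0.3]))
```

Emit:
move_arm(targets=[[[0.6, 0, 0, 10, 0, 0, 0], [0.6, 0, 0, 18, 0, 0, 0], [0.6, 0, 0, 24, 0, 0, 0], [0.6, 0, 0, 29, 0, 0, 0], [0.6, 0, 0, 33, 0, 0, 0], [0.6, 0, 0, 33, 0, 0, 0]]])

```text
clock: 22.52
tool_pos: [0.6161, 0.058, 0.0412]
eef_rot: [1.0, 0.002, -0.0, 0.0]
contact_force: [-0.9, 0.6, -1.4]
opening: 0.716
finger_force: 35.0
```

Emit:
move_arm(targets=[[[0.85, 0, 0, 1, 0, 0, 0], [1, 0, 0, 1, 0, 0, 0], [1, 0, 0, -10, 0, 0, 0], [1, 0, 0, -60, 0, 0, 0], [1, 0, -30, -120, 0, 0, -10], [1, 0, -70, -150, 0, 0, -20], [1, 0, -103, -150, 0, 0, -30], [1, 0, -103, -150, 0, 0, -40], [1, 0, -103, -150, 0, 0, -50], [1, 0, -103, -150, 0, 0, -60]]])

```text
clock: 23.78
tool_pos: [0.616, 0.1609, 0.1926]
eef_rot: [0.863, 0.505, 0.0, 0.001]
contact_force: [-0.2, -0.5, 0.4]
opening: 0.997
finger_force: 0.0
```

Emit:
move_arm(targets=[[[1, 0, 0, 0, 0, 0, -10], [1, 0, 0, 0, 0, 0, -20], [1, 0, 0, 0, 0, 0, -30], [1, 0, 0, 0, 0, 0, -30], [1, 0, 0, 0, 0, 0, -30]]])

```text
clock: 24.4
tool_pos: [0.6159, 0.1609, 0.192]
eef_rot: [0.707, 0.708, 0.0, 0.0]
contact_force: [0.3, 0.4, -0.3]
opening: 1.0
finger_force: 0.0
```

```bash
python3 - <<'E'
from h import *
c=r.camera_info('wrist');im=r.snapshot('wrist')[:,:,::-1].copy()
t=r.snapshot('top')[:,:,::-1]
print(tool()[0],to([.6155,.161,.018],down(np.pi/2)))
# handle axis: dark pixels between predicted rows
g=im.max(2)
for y in (.135,.15,.165,.18):
    u,v=pj('wrist',[.6155,y,.035],c); u0=int(u);v0=int(round(v))
    if 0<=v0<480:
        row=g[v0,max(u0-60,0):u0+60]; d=np.where(row<60)[0]
        if len(d): m=d.mean()+max(u0-60,0); print(y,v0,len(d),bp('wrist',(m,v0),.035,c)[:2].round(4))
cv2.imwrite('pics/w9.png',np.hstack([im[:360,140:520],cv2.resize(t[150:240,240:390],(400,360))]))
E
```

```text
[0.61587064 0.16106747 0.19183198] (array([  0. ,  -0.5, 173.8]), array([0. , 0. , 0.2]))
0.135 241 13 [0.6159 0.1352]
0.15 226 13 [0.6159 0.1499]
0.165 210 13 [0.6159 0.1651]
0.18 194 14 [0.6154 0.18  ]
```

View pics/w9.png

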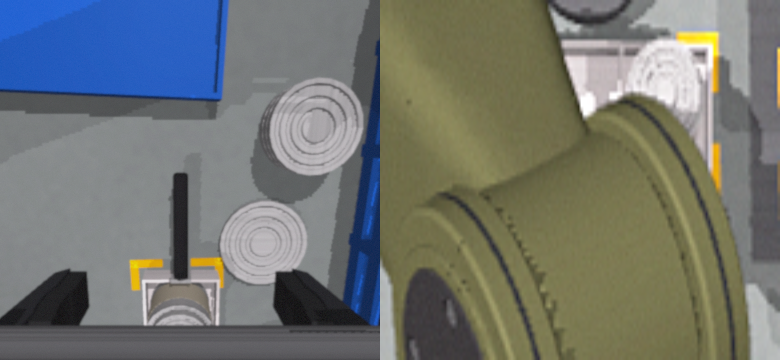

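Emit:
move_arm(targets=[[[0.45, 0, 0, 50, 0, 0, 0], [0.45, 0, 0, 100, 0, 0, 0], [0.45, 0, 0, 140, 0, 0, 0], [0.45, 0, 0, 165, 0, 0, 0], [0.45, 0, 0, 178, 0, 0, 0], [0.45, 0, 0, 178, 0, 0, 0], [0, 0, 0, 178, 0, 0, 0], [0, 0, 0, 178, 0, 0, 0], [0, 0, 0, 178, 0, 0, 0], [0, 0, 0, 178, 0, 0, 0]]], newtons=45)

```text
clock: 25.75
tool_pos: [0.6163, 0.1612, 0.0144]
eef_rot: [0.706, 0.709, 0.0, 0.0]
contact_force: [-1.3, -0.4, 6.0]
opening: 0.156
finger_force: 45.0
```

```bash
python3 - <<'E'
from h import *
# check for top-view press marks once more w/ yellow segmentation, bench plane
t=r.snapshot('top')[:,:,::-1]; hsv=cv2.cvtColor(np.ascontiguousarray(t),cv2.COLOR_BGR2HSV)
m=cv2.inRange(hsv,(18,150,120),(32,255,255)); n,l,s,ce=cv2.connectedComponentsWithStats(m)
for i in range(1,n):
    if s[i,4]>15:
        x,y,w,h=s[i,:4]; print(s[i],[bp('top',q,0)[:2].round(4) for q in ((x-.5,y-.5),(x+w-.5,y+h-.5))])
print(tool()[0])
E
```

```text
[351 158  16  15  66] [array([ 0.669 , -0.1042]), array([ 0.6342, -0.1414])]
[465 161  12   6  20] [array([ 0.666 , -0.3687]), array([ 0.6522, -0.3963])]
[389 162  10  15  83] [array([ 0.6609, -0.1923]), array([ 0.6259, -0.2153])]
[352 186  15  15  81] [array([ 0.6032, -0.107 ]), array([ 0.5687, -0.1416])]
[390 190  15  15 104] [array([ 0.5951, -0.1945]), array([ 0.5607, -0.2289])]
[483 193  16  11  85] [array([ 0.5913, -0.409 ]), array([ 0.5662, -0.4454])]
[516 261  27  15  61] [array([ 0.4356, -0.4812]), array([ 0.4024, -0.5418])]
[487 265  29  30 591] [array([ 0.4256, -0.4149]), array([ 0.3587, -0.4792])]
[477 288  12   7  39] [array([ 0.3733, -0.3912]), array([ 0.3579, -0.418 ])]
[0.61622401 0.16121651 0.01436172]
```

Emit:
move_arm(targets=[[[0, -8, 0, 0, 0, 0, 0], [0, -24, 0, 0, 0, 0, 0], [0, -42, 0, 0, 0, 0, 0], [0, -60, 0, 0, 0, 0, 0], [0, -78, 0, 0, 0, 0, 0], [0, -96, 0, 0, 0, 0, 0], [0, -114, 0, 0, 0, 0, 0], [0, -130, 0, 0, 0, 0, 0], [0, -144, -1, 0, 0, 0, 0], [0, -152, -1, 0, 0, 0, 0]]])

```text
clock: 27.05
tool_pos: [0.6166, 0.013, 0.0144]
eef_rot: [0.705, 0.71, 0.004, -0.001]
contact_force: [0.0, 7.2, 1.7]
opening: 0.151
finger_force: 45.0
```

Emit:
move_arm(targets=[[[0, -12, 0, 0, 0, 0, 0], [0, -28, 0, 0, 0, 0, 0], [0, -46, 0, 0, 0, 0, 0], [0, -64, 0, 0, 0, 0, 0], [0, -82, 0, 0, 0, 0, 0], [0, -100, 0, 0, 0, 0, 0], [0, -118, -1, 0, 0, 0, 0], [0, -134, -1, 0, 0, 0, 0], [0, -145, -1, 0, 0, 0, 0], [0, -150, -1, 0, 0, 0, 0]]])

```text
clock: 28.3
tool_pos: [0.6165, -0.1365, 0.0144]
eef_rot: [0.705, 0.71, 0.004, -0.001]
contact_force: [-0.8, 8.2, 3.5]
opening: 0.153
finger_force: 45.0
```

```bash
python3 - <<'E'
from h import *
t=r.snapshot('top')[:,:,::-1]; im=r.snapshot('scene')[:,:,::-1]
print(tool())
cv2.imwrite('pics/t10.png',np.hstack([cv2.resize(t[150:240,340:520],(400,200),interpolation=cv2.INTER_CUBIC),cv2.resize(im[250:370,150:390],(400,200),interpolation=cv2.INTER_CUBIC)]))
E
```

```text
(array([ 0.61649432, -0.13709795,  0.01436889]), Rotation.from_matrix(array([[-0.00666261,  0.99997304,  0.00308574],
                            [ 0.99996024,  0.00664418,  0.00594731],
                            [ 0.00592665,  0.00312524, -0.99997755]])))
```

View pics/t10.png

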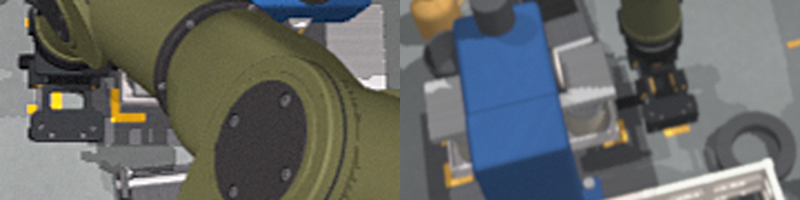

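Emit:
move_arm(targets=[[[0, -4, -2, 0, 0, 0, 0], [0, -6, -3, 0, 0, 0, 0], [0, -6, -3, 0, 0, 0, 0], [0, -6, -3, 0, 0, 0, 0], [0.3, -6, -3, 0, 0, 0, 0], [0.45, -6, -3, 0, 0, 0, 0], [0.45, -6, -3, 0, 0, 0, 0], [0.45, -6, -3, -40, 0, 0, 0], [0.45, -6, -3, -90, 0, 0, 0], [0.45, 40, -3, -130, 0, 0, 0]]])

```text
clock: 29.65
tool_pos: [0.6121, -0.1063, 0.1447]
eef_rot: [0.709, 0.706, -0.001, 0.002]
contact_force: [1.2, 0.7, 0.6]
opening: 0.446
finger_force: 0.0
```

```bash
python3 - <<'E'
from h import *
c=r.camera_info('wrist');im=r.snapshot('wrist')[:,:,::-1].copy()
print(tool()[0])
g=im.max(2)
for y in (-.09,-.11,-.13,-.15,-.17,-.19):
    u,v=pj('wrist',[.6155,y,.035],c); u0=int(u);v0=int(round(v))
    if 0<=v0<480:
        row=g[v0,max(u0-40,0):u0+40]; d=np.where(row<60)[0]
        if len(d): m=d.mean()+max(u0-40,0); print(y,v0,len(d),bp('wrist',(m,v0),.035,c)[:2].round(4))
# handle tip scan along column
u,v=pj('wrist',[.6155,-.12,.035],c); col=g[:,int(u)-2:int(u)+3].mean(1); d=np.where(col<60)[0]; d=d[d<v+10]
print(d.min(), bp('wrist',(u,d.min()-.5),.035,c)[:2].round(4))
hsv=cv2.cvtColor(im,cv2.COLOR_BGR2HSV)
m=cv2.inRange(hsv,(18,130,120),(32,255,255)); n,l,s,ce=cv2.connectedComponentsWithStats(m)
for i in range(1,n):
    if s[i,4]>60:
        x,y,w,h=s[i,:4]; print(s[i],[bp('wrist',q,0,c)[:2].round(4) for q in ((x-.5,y-.5),(x+w-.5,y+h-.5))])
cv2.imwrite('pics/w11.png',im)
E
```

```text
[ 0.61529496 -0.0926251   0.15081787]
-0.11 231 15 [ 0.6137 -0.1099]
-0.13 255 16 [ 0.614 -0.13 ]
-0.15 278 15 [ 0.6143 -0.1502]
-0.17 300 18 [ 0.6161 -0.1702]
-0.19 321 16 [ 0.6146 -0.19  ]
222 [ 0.6155 -0.1021]
[345 217  39  39 661] [array([ 0.6339, -0.1062]), array([ 0.6704, -0.1432])]
[271 221  41  37 650] [array([ 0.5677, -0.1095]), array([ 0.604 , -0.1448])]
[335 307  32  18 302] [array([ 0.6255, -0.195 ]), array([ 0.657 , -0.2146])]
[277 308  28  10 265] [array([ 0.5696, -0.1958]), array([ 0.5964, -0.2067])]
[190 311  15  67 412] [array([ 0.4854, -0.1985]), array([ 0.4924, -0.2751])]
[438 314  14  63 330] [array([ 0.7254, -0.203 ]), array([ 0.7462, -0.2752])]
[444 393 126   6 679] [array([ 0.7398, -0.2949]), array([ 0.8728, -0.3031])]
```

Emit:
move_arm(targets=[[[0.2, 0, -50, -30, 0, 0, 0], [0, 0, -110, -30, 0, 0, 0], [0, 0, -170, -30, 0, 0, 0], [0, -50, -200, -10, 0, 0, 0], [0, -110, -201, 20, 0, 0, 0], [0, -170, -201, 50, 0, 0, 0], [0, -170, -201, 60, 0, 0, 0], [0, -170, -201, 60, 0, 0, 0]]])

```text
clock: 30.7
tool_pos: [0.4113, -0.2714, 0.0827]
eef_rot: [0.706, 0.709, 0.0, -0.001]
contact_force: [-0.1, 0.8, 0.7]
opening: 0.005
finger_force: 0.0
```

```bash
python3 - <<'E'
from h import *
print(to([.413,-.262,.06],down(np.pi/2)),tool()[0])
E
```

```text
(array([ 9.4,  1.8, 22.7]), array([-0.1, -0.1,  0.2])) [ 0.4112908  -0.27144388  0.08270918]
```

Emit:
move_arm(targets=[[[0, 9, 2, 12, 0, 0, 0], [0, 9, 2, 20, 0, 0, 0], [0, 9, 2, 26, 0, 0, 0], [0, 9, 2, 32, 0, 0, 0], [0, 9, 2, 38, 0, 0, 0], [0, 9, 2, 44, 0, 0, 0], [0, 9, 2, 48, 0, 0, 0], [0, 9, 2, 51, 0, 0, 0], [0, 9, 2, 53, 0, 0, 0], [0, 9, 2, 53, 0, 0, 0]]])

```text
clock: 31.95
tool_pos: [0.4091, -0.2626, 0.0312]
eef_rot: [0.705, 0.709, -0.003, -0.002]
contact_force: [-8.4, 1.8, 13.6]
opening: 0.002
finger_force: 6.5
```

Emit:
move_arm(targets=[[[0, 0, 0, 2, 0, 0, 0], [0, 0, 0, 4, 0, 0, 0], [0, 0, 0, 4, 0, 0, 0], [0, 0, 0, 4, 0, 0, 0]]])

```text
clock: 32.45
tool_pos: [0.4091, -0.2626, 0.0309]
eef_rot: [0.705, 0.709, -0.004, -0.001]
contact_force: [-14.3, 4.8, 56.5]
opening: 0.002
finger_force: 28.0
```

Emit:
move_arm(targets=[[[0, 0, 0, -2, 0, 0, 0], [0, 0, 0, -20, 0, 0, 0], [0, 0, 0, -60, 0, 0, 0], [0, 30, 0, -110, 0, 0, 0], [0.2, 80, 0, -140, 0, 0, 0], [0.45, 130, 30, -140, 0, 0, 0], [0.45, 150, 80, -140, 0, 0, 0], [0.45, 150, 130, -140, 0, 0, 0], [0.45, 150, 180, -140, 0, 0, 0], [0.45, 150, 205, -140, 0, 0, 0]]])

```text
clock: 33.7
tool_pos: [0.6205, -0.1111, 0.1668]
eef_rot: [0.705, 0.709, 0.001, 0.0]
contact_force: [-0.4, -0.4, -0.4]
opening: 0.45
finger_force: 0.0
```

```bash
cat > hd.py <<'E'
from h import *
def handle(cy):
    c=r.camera_info('wrist');im=r.snapshot('wrist')[:,:,::-1].copy(); g=im.max(2)
    print(tool()[0])
    for y in cy:
        u,v=pj('wrist',[.6155,y,.035],c); u0=int(u);v0=int(round(v))
        if 0<=v0<480:
            row=g[v0,max(u0-40,0):u0+40]; d=np.where(row<60)[0]
            if len(d): m=d.mean()+max(u0-40,0); print(y,v0,len(d),bp('wrist',(m,v0),.035,c)[:2].round(4))
    u,v=pj('wrist',[.6145,cy[0],.035],c); col=g[:,int(u)-2:int(u)+3].mean(1); d=np.where(col<60)[0]; d=d[d<v+10]
    print('tip',bp('wrist',(u,d.min()-.5),.035,c)[:2].round(4) if len(d) else None)
    return c,im
E
python3 - <<'E'
from hd import *
c,im=handle([-.12,-.13,-.15,-.17])
print(to([.6145,-.142,.0145],down(np.pi/2)))
cv2.imwrite('pics/w12.png',im)
E
```

```text
[ 0.62294633 -0.11074213  0.16684744]
-0.12 231 14 [ 0.6142 -0.1201]
-0.13 242 14 [ 0.6142 -0.13  ]
-0.15 264 14 [ 0.615  -0.1504]
-0.17 284 20 [ 0.6062 -0.1696]
tip [ 0.6145 -0.1038]
(array([-31.4,  -9.4, 152.3]), array([ 0.3, -0.1,  0.3]))
```

Emit:
move_arm(targets=[[[0.45, -31, -4, 50, 0, 0, 0], [0.45, -31, -4, 90, 0, 0, 0], [0.45, -31, -4, 100, 0, 0, 0], [0.45, -31, -4, 100, 0, 0, 0], [0.45, -31, -4, 100, 0, 0, 0]]])

```text
clock: 34.38
tool_pos: [0.6156, -0.1422, 0.0685]
eef_rot: [0.705, 0.709, 0.001, 0.001]
contact_force: [-0.3, 0.5, -0.1]
opening: 0.451
finger_force: 0.0
```

```bash
python3 - <<'E'
from h import *
print(tool()[0],to([.6145,-.142,.0145],down(np.pi/2)))
E
```

```text
[ 0.61557523 -0.14216906  0.06849116] (array([ 0.2, -1.2, 54. ]), array([ 0.2, -0. ,  0.3]))
```

Emit:
move_arm(targets=[[[0.45, 0, -1, 35, 0, 0, 0], [0.45, 0, -1, 54, 0, 0, 0], [0.45, 0, -1, 54, 0, 0, 0], [0, 0, -1, 54, 0, 0, 0], [0, 0, -1, 54, 0, 0, 0], [0, 0, -1, 54, 0, 0, 0], [0, 0, -1, 54, 0, 0, 0]]], newtons=50)

```text
clock: 35.25
tool_pos: [0.6139, -0.143, 0.0134]
eef_rot: [0.705, 0.709, 0.0, 0.001]
contact_force: [-0.4, 0.8, 5.1]
opening: 0.155
finger_force: 50.0
```

Emit:
move_arm(targets=[[[0, 10, 0, 0, 0, 0, 0], [0, 26, 0, 0, 0, 0, 0], [0, 44, 0, 0, 0, 0, 0], [0, 62, 0, 0, 0, 0, 0], [0, 80, 0, 0, 0, 0, 0], [0, 98, 0, 0, 0, 0, 0], [0, 116, 0, 0, 0, 0, 0], [0, 134, 0, 0, 0, 0, 0], [0, 150, 1, 0, 0, 0, 0], [0, 160, 1, 0, 0, 0, 0]]])

```text
clock: 36.5
tool_pos: [0.6138, 0.0117, 0.0131]
eef_rot: [0.707, 0.708, -0.003, 0.003]
contact_force: [0.5, -10.8, 6.4]
opening: 0.153
finger_force: 50.0
```

Emit:
move_arm(targets=[[[0, 12, 0, 0, 0, 0, 0], [0, 28, 0, 0, 0, 0, 0], [0, 46, 0, 0, 0, 0, 0], [0, 64, 0, 0, 0, 0, 0], [0, 82, 0, 0, 0, 0, 0], [0, 100, 0, 0, 0, 0, 0], [0, 118, 1, 0, 0, 0, 0], [0, 132, 1, 0, 0, 0, 0], [0, 140, 1, 0, 0, 0, 0], [0, 140, 1, 0, 0, 0, 0]]])

```text
clock: 37.75
tool_pos: [0.6144, 0.1528, 0.013]
eef_rot: [0.706, 0.708, -0.003, 0.003]
contact_force: [-1.0, -6.3, 8.0]
opening: 0.151
finger_force: 50.0
```

Emit:
move_arm(targets=[[[0, 5, 1, 0, 0, 0, 0], [0, 9, 1, 0, 0, 0, 0], [0, 9, 1, 0, 0, 0, 0], [0.3, 9, 1, 0, 0, 0, 0], [0.45, 9, 1, 0, 0, 0, 0], [0.45, 9, 1, 0, 0, 0, 0], [0.45, 9, 1, -50, 0, 0, 0], [0.45, 9, 1, -110, 0, 0, 0], [0.45, 9, 1, -165, 0, 0, 0], [0.45, 9, 1, -165, 0, 0, 0]]])

```text
clock: 39.0
tool_pos: [0.6173, 0.1683, 0.1824]
eef_rot: [0.705, 0.709, 0.005, 0.001]
contact_force: [-0.8, 0.4, -0.2]
opening: 0.454
finger_force: 0.0
```

```bash
python3 - <<'E'
from hd import *
c,im=handle([.19,.18,.165,.15,.135])
hsv=cv2.cvtColor(im,cv2.COLOR_BGR2HSV)
m=cv2.inRange(hsv,(18,130,120),(32,255,255)); n,l,s,ce=cv2.connectedComponentsWithStats(m)
for i in range(1,n):
    if s[i,4]>60:
        x,y,w,h=s[i,:4]; print(s[i],[bp('wrist',q,0,c)[:2].round(4) for q in ((x-.5,y-.5),(x+w-.5,y+h-.5))])
cv2.imwrite('pics/w13.png',im)
E
```

```text
[0.61573642 0.16702733 0.17955933]
0.19 194 14 [0.6152 0.1896]
0.18 205 14 [0.6152 0.1798]
0.165 221 14 [0.6152 0.1651]
0.15 237 14 [0.6152 0.1501]
0.135 253 14 [0.6153 0.1346]
tip [0.6145 0.198 ]
[328 268  34  31 400] [array([0.6267, 0.1068]), array([0.6637, 0.0712])]
[267 270  32   9 185] [array([0.5627, 0.1045]), array([0.5961, 0.0944])]
[190 311  16  67 406] [array([0.4774, 0.057 ]), array([ 0.4875, -0.0283])]
[443 327   8  51 186] [array([0.7548, 0.0373]), array([ 0.7707, -0.029 ])]
[444 393 124   3 368] [array([ 0.7646, -0.0497]), array([ 0.9123, -0.0544])]
```

Emit:
move_arm(targets=[[[1, -50, 0, -10, 0, 0, 0], [1, -100, 0, 0, 0, 0, 0], [1, -113, 0, 40, 0, 0, 0], [1, -113, 0, 90, 0, 0, 0], [1, -113, 0, 125, 0, 0, 0], [1, -113, 0, 140, 0, 0, 0], [1, -113, 0, 140, 0, 0, 0], [0.6, -113, 0, 140, 0, 0, 0], [0.6, -113, 0, 140, 0, 0, 0], [0.6, -113, 0, 140, 0, 0, 0]]], newtons=35)

```text
clock: 40.3
tool_pos: [0.6155, 0.0531, 0.0386]
eef_rot: [0.705, 0.709, 0.0, 0.0]
contact_force: [-2.0, 0.4, 4.4]
opening: 0.718
finger_force: 35.0
```

Emit:
move_arm(targets=[[[0.6, 0, 0, -40, 0, 0, 0], [0.6, 0, 0, -90, 0, 0, 0], [0.6, 40, -5, -90, 0, 0, 0], [0.6, 85, -10, -90, 0, 0, 0], [0.6, 130, -15, -90, 0, 0, 0], [0.6, 175, -20, -90, 0, 0, 0], [0.6, 220, -25, -90, 0, 0, 0], [0.6, 265, -30, -90, 0, 0, 0], [0.6, 301, -31, -90, 0, 0, 0], [0.6, 301, -31, -90, 0, 0, 0]]])

```text
clock: 41.55
tool_pos: [0.5808, 0.3588, 0.1278]
eef_rot: [0.703, 0.711, 0.001, -0.002]
contact_force: [0.4, -0.7, -2.9]
opening: 0.719
finger_force: 35.0
```

Emit:
move_arm(targets=[[[0.6, 0, 0, 40, 0, 0, 0], [0.6, 0, 0, 70, 0, 0, 0], [0.6, 0, 0, 82, 0, 0, 0], [0.6, 0, 0, 87, 0, 0, 0], [0.6, 0, 0, 89, 0, 0, 0], [0.6, 0, 0, 89, 0, 0, 0]]])

```text
clock: 42.3
tool_pos: [0.5836, 0.3543, 0.0397]
eef_rot: [0.705, 0.709, 0.001, 0.0]
contact_force: [-0.4, -1.0, -0.1]
opening: 0.719
finger_force: 35.0
```

Release, lift, and go back for the other tin (about (0.6155, -0.097)).

Emit:
move_arm(targets=[[[0.85, 0, 0, 0, 0, 0, 0], [1, 0, 0, 0, 0, 0, 0], [1, 0, 0, -10, 0, 0, 0], [1, 0, 0, -60, 0, 0, 0], [1, -50, 5, -110, 0, 0, 0], [1, -110, 10, -120, 0, 0, 0], [1, -170, 15, -120, 0, 0, 0], [1, -230, 20, -120, 0, 0, 0], [1, -290, 25, -120, 0, 0, 0], [1, -350, 30, -120, 0, 0, 0]]])

```text
clock: 43.55
tool_pos: [0.615, 0.0021, 0.1596]
eef_rot: [0.705, 0.709, 0.001, 0.001]
contact_force: [1.1, -0.2, -0.6]
opening: 0.999
finger_force: 0.0
```

Emit:
move_arm(targets=[[[1, -50, 1, 0, 0, 0, 0], [1, -101, 2, 0, 0, 0, 0], [1, -101, 2, 0, 0, 0, 0], [1, -101, 2, 0, 0, 0, 0]]])

```text
clock: 44.05
tool_pos: [0.6173, -0.0961, 0.1592]
eef_rot: [0.705, 0.709, 0.001, 0.0]
contact_force: [0.3, 0.2, -0.2]
opening: 0.998
finger_force: 0.0
```

```bash
python3 - <<'E'
from h import *
print(to([.6155,-.097,.039],down(np.pi/2)),tool()[0])
c=r.camera_info('wrist');im=r.snapshot('wrist')[:,:,::-1].copy()
t=r.snapshot('top')[:,:,::-1]
print('tray lid expected',pj('top',[.5836,.3543,.073]),'carrier lid', pj('top',[.6155,-.097,.072]))
g=cv2.medianBlur(cv2.cvtColor(np.ascontiguousarray(t),cv2.COLOR_BGR2GRAY),3)
print(cv2.HoughCircles(g,cv2.HOUGH_GRADIENT,1,15,param1=120,param2=14,minRadius=13,maxRadius=17))
cv2.imwrite('pics/t14.png',t);cv2.imwrite('pics/w14.png',im)
E
```

```text
(array([ -1. ,  -1.9, 120.2]), array([ 0.1, -0.1,  0.3])) [ 0.61727694 -0.09614922  0.15922217]
tray lid expected [140.37495625 184.77650987] carrier lid [349.28563581 173.48321058]
[[[138.5 185.5  15.2]
  [317.5 130.5  14.1]
  [597.5 211.5  16.4]
  [589.5 156.5  16.4]
  [199.5 123.5  16.4]
  [153.5  48.5  16.4]
  [254.5 143.5  15.2]
  [604.5 349.5  16.4]
  [593.5 313.5  16.4]
  [420.5  62.5  15.2]
  [182.5  50.5  14.1]]]
```

Tin 1 is standing in the tray where expected. Pick the second.

Emit:
move_arm(targets=[[[1, -1, -2, 50, 0, 0, 0], [1, -1, -2, 90, 0, 0, 0], [1, -1, -2, 110, 0, 0, 0], [1, -1, -2, 120, 0, 0, 0], [1, -1, -2, 120, 0, 0, 0], [0.6, -1, -2, 120, 0, 0, 0], [0.6, -1, -2, 120, 0, 0, 0], [0.6, -1, -2, 120, 0, 0, 0], [0.6, -1, -2, 120, 0, 0, 0]]])

```text
clock: 45.28
tool_pos: [0.6153, -0.0981, 0.0393]
eef_rot: [0.706, 0.709, 0.0, 0.0]
contact_force: [-0.9, -0.2, 5.4]
opening: 0.718
finger_force: 35.0
```

Emit:
move_arm(targets=[[[0.6, 0, 0, -50, 0, 0, 0], [0.6, 0, 0, -100, 0, 0, 0], [0.6, 45, -15, -100, 0, 0, 0], [0.6, 90, -30, -100, 0, 0, 0], [0.6, 140, -45, -100, 0, 0, 0], [0.6, 190, -60, -100, 0, 0, 0], [0.6, 240, -80, -100, 0, 0, 0], [0.6, 290, -95, -100, 0, 0, 0], [0.6, 340, -110, -100, 0, 0, 0], [0.6, 390, -125, -100, 0, 0, 0]]])

```text
clock: 46.52
tool_pos: [0.4875, 0.2927, 0.1382]
eef_rot: [0.705, 0.709, -0.0, 0.0]
contact_force: [0.8, -0.5, -1.7]
opening: 0.717
finger_force: 35.0
```

Emit:
move_arm(targets=[[[0.6, 40, -12, 0, 0, 0, 0], [0.6, 66, -20, 0, 0, 0, 0], [0.6, 66, -20, 0, 0, 0, 0], [0.6, 66, -20, 40, 0, 0, 0], [0.6, 66, -20, 75, 0, 0, 0], [0.6, 66, -20, 90, 0, 0, 0], [0.6, 66, -20, 97, 0, 0, 0], [0.6, 66, -20, 99, 0, 0, 0], [0.6, 66, -20, 99, 0, 0, 0]]])

```text
clock: 47.65
tool_pos: [0.4685, 0.3578, 0.0406]
eef_rot: [0.706, 0.709, 0.001, 0.0]
contact_force: [0.0, 0.2, -2.0]
opening: 0.724
finger_force: 35.0
```

Emit:
move_arm(targets=[[[0.85, 0, 0, 0.5, 0, 0, 0], [1, 0, 0, 0.5, 0, 0, 0], [1, 0, 0, 0, 0, 0, 0], [1, 0, 0, -10, 0, 0, 0], [1, 0, 0, -60, 0, 0, 0], [1, 0, 0, -120, 0, 0, 0], [1, -60, -20, -180, 0, 0, 0], [1, -120, -30, -220, 0, 0, 0], [1, -180, -40, -220, 0, 0, 0], [1, -240, -50, -220, 0, 0, 0]]])

```text
clock: 48.9
tool_pos: [0.4234, 0.1418, 0.2593]
eef_rot: [0.705, 0.709, 0.001, 0.001]
contact_force: [1.2, -0.6, -0.5]
opening: 1.001
finger_force: 0.0
```

Emit:
move_arm(targets=[[[1, -60, 0, 0, 0, 0, 0], [1, -120, 0, 0, 0, 0, 0], [1, -180, 0, 0, 0, 0, 0], [1, -240, 0, 0, 0, 0, 0], [1, -290, 0, 0, 0, 0, 0], [1, -290, 0, 0, 0, 0, 0]]])

```text
clock: 49.65
tool_pos: [0.4238, -0.1512, 0.2577]
eef_rot: [0.709, 0.706, -0.001, 0.0]
contact_force: [0.3, 1.4, 0.9]
opening: 0.999
finger_force: 0.0
```

```bash
python3 - <<'E'
from h import *
t=r.snapshot('top')[:,:,::-1];s=r.snapshot('scene')[:,:,::-1]
cv2.imwrite('pics/f.png',np.hstack([cv2.resize(t[110:310,90:390],(400,267)),cv2.resize(s[180:380,260:560],(400,267),interpolation=cv2.INTER_CUBIC)]))
st=r.get_state();print(st['clock'],st['tool_pos'],st['contact_force'])
E
```

```text
49.75 [ 0.42465581 -0.14651258  0.25806608] [0.07165713 1.81441993 0.43091901]
```

View pics/f.png

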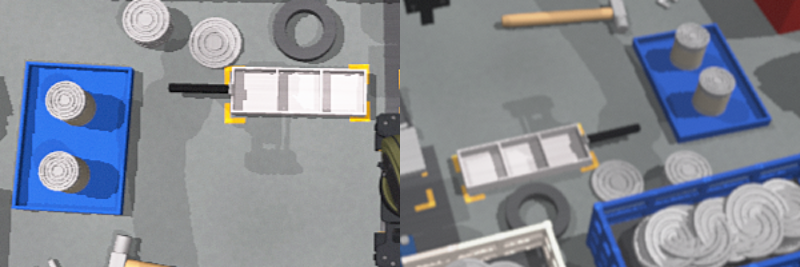

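Both closed tins stand upright in the tray ((68,100) and (62,170) in the left half), and the empty carrier sits on its parking marks. Handing in.

```bash
python3 -c "
from plant import r
print(r.get_state()['contact_force']); print(r.finish_job())"
```

```text
[0.07165713 1.81441993 0.43091901]
the job is handed in; nothing more can be done
None
```

The job is handed in, with no verdict returned: both tins went through the press with the pedal at its stop and stand in the blue tray, the carrier is on its parking marks, and I judged the lids home from pedal force and travel, not a direct check.

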